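# Sort the cans from the seaming line

## Task

Sort the five loose cans on the table: stand the two yellow-lidded ones in the cardboard tray that already holds a yellow can and the two red-lidded ones in the tray that already holds a red can, each upright on the tray floor so that both trays of three are full. The can that came through without a lid goes upright into the deep steel pan, kept level so that nothing spills. Set every can down rather than dropping it, and do not push about the cans that are already packed.

Things in the scene. Friction and masses are not known exactly. Their poses are not given: they have to be found in the camera images.
- paprika_1: Sealed food can with a yellow lid (pull ring on top) and a yellow paper band, 60 mm in diameter and 45 mm tall, about 120 g, standing upright; origin at the centre of its underside, z up; round, so it can be gripped across at any yaw. Starts loose on the steel table.
- paprika_2: The second loose can with a yellow lid and band, the same as paprika_1 (the two may be exchanged).
- tomato_1: Sealed food can with a red lid (pull ring on top) and a red paper band, 60 mm in diameter and 45 mm tall, about 120 g, standing upright; origin at the centre of its underside, z up; round, so it can be gripped across at any yaw. Starts loose on the steel table.
- tomato_2: The second loose can with a red lid and band, the same as tomato_1 (the two may be exchanged).
- open_can: The can that missed its lid: bare grey metal without a band, open on top, pinkish bacon pieces with a few yellow ones to be seen inside; 60 mm in diameter and 45 mm tall, about 110 g, standing upright; origin at the centre of its underside, z up; round, so it can be gripped across at any yaw. Starts loose on the steel table.
- tray_paprika: Tray for yellow cans: fixed brown cardboard tray, 80 x 222 mm (x by y), 15 mm high, walls and floor 3 mm, open on top; holds three cans in a row along its y axis (centres y = -72, 0, +72 mm). Known by the yellow can standing in it at y = +72 mm; the other two places are empty. Origin: centre of its underside, z up; a can in it stands 3 mm above the origin. Yaw within 0.3 rad.
- tray_tomato: Tray for red cans: fixed brown cardboard tray, 80 x 222 mm (x by y), 15 mm high, walls and floor 3 mm, open on top; holds three cans in a row along its y axis (centres y = -72, 0, +72 mm). Known by the red can standing in it at y = -72 mm; the other two places are empty. Origin: centre of its underside, z up; a can in it stands 3 mm above the origin. Yaw within 0.3 rad.
- pan: Fixed deep steel pan, empty, open on top: inside 88 x 156 mm (x by y), 65 mm high, walls and floor 2 mm, flat rim 108 x 176 mm. Its y axis is its long side: only along y is there room for an open gripper round a can. Origin: centre of its underside, z up; a can in it stands 2 mm above the origin. Yaw within 0.3 rad.
- packed_paprika: Yellow can, same make and size as the loose ones, already standing in the yellow cans' tray, loose in it. Origin at the centre of its underside.
- packed_tomato: Red can, same make and size as the loose ones, already standing in the red cans' tray, loose in it. Origin at the centre of its underside.
Mind the look-alikes: they are no part of the job. Leave any black look-alike of the packed_paprika alone. What is shaped like the paprika_2 but blue is not meant.

How it is judged:
By the outcome, as a careful person would: the job done as asked, in the order asked, and still so for the second after the job is handed in, with the robot touching nothing.
It also fails if it takes over 115 s, if anything falls off the work surface, if the arm or the gripper's body presses on something with over 40 N, if the wrist force passes 120 N, or if a joint passes its speed limit or range.

## Robot

A 7-joint arm with a two-finger parallel gripper is mounted at the origin on the work surface. World frame = base frame: x ahead of the robot, y to its left, z up, the work surface at z = 0. Lengths are in m, angles in rad, forces in N, time in s.
With the tool pointing down it reaches from about 0.4 to 0.9 m from the base axis. Payload 5.5 kg.
Tool frame: the origin (TCP) lies between the finger pads; the fingertips stand 17 mm ahead of it and the grasp point (between the pads) lies 2 mm behind it; z points along the fingers, y is the line along which they close (so a half turn about z gives the same grasp; the last joint's range is limited). The gripper opens to 85 mm and grips with 20 to 120 N. Pads are 22 mm wide; open, the fingers measure 114 mm over their backs; the gripper's body (76 mm by 85 mm) begins 54 mm behind the grasp point. The pads swing forward as they close: fully open they stand 13 mm farther back than shut.
Start: joints at [1.408, 0.501, -0.427, 1.55, 0.221, 1.138, -0.21], TCP at [0.269, -0.592, 0.248] pointing down, gripper open.
Joint ranges: [-2.88, 2.88], [-0.31, 2.03], [-1.54, 1.56], [0.2, 2.42], [-1.41, 4.55], [0.19, 2.02], [-2.57, 2.57]. Speed limits (rad/s): [2.57, 2.57, 3.14, 3.14, 3.14, 3.14, 3.14].

## Interface

Orientations are given as [roll, pitch, yaw] about the fixed x, y, z axes, in that order (R = Rz(yaw) Ry(pitch) Rx(roll)).
In Python, from rig import env gives the robot as it stands.
- The arm moves only by the shell command python3 -m handwheel 'ROWS' [FORCE]. ROWS is JSON, a list of rows, each a list of 3 entries, a list of its own where there are three numbers: the shift along the tool's x, y, z in mm, then the turn, a rotation vector about the tool's x, y, z in rad, then the opening, from 0 (shut) to 1 (fully open). A call has 1 to 20 rows; each row is the pose to reach, as a shift and turn from the pose commanded when the call began, along the tool's axes at that moment; what a row does not reach only later rows make up. A row lasts 1/8 s, in which the tool goes at most 62.5 mm and 10.7 degrees, less where a joint would pass 70% of its speed; a pose out of reach is approached as far as the arm can. A call with a gripper value outside its range is refused whole. The fingers move at their own pace and stop on an object; FORCE is the grip in N (left out, the last holds). Time passes only in rows, so rows that repeat a pose let the fingers close. It gives the time, the measured TCP pose, the force, the opening and the grip force at its end, in the units of the state.
- env.read_state(): the state, without advancing time (a new reading comes with each control period).
- env.read_camera(name): name is "side" or "top"; returns a dict with "frame" (480x640x3 uint8, red, green, blue), "z_map" (480x640 float32, m along the optical axis (not along the pixel's ray), 0 where there is no reading), "intrinsics" (3x3 intrinsics, pixels), "R" (3x3) and "t" (3): a world point X has camera coordinates R X + t. Camera axes: x right, y down, z forward; pixel columns grow to the right and rows downward; lengths in m; the calibration is good to about 2 mm. A picture is of the moment at which its call begins.
- env.hand_in(): hands the job in; it is judged then, once.
The state is a dict: "time": time; "joints": joint angles; "joint_vel": joint speeds; "joint_torque": joint torques, N m; "tool_pos": TCP position; "ee_rot": TCP orientation; "wrist_force": force on the tool from outside, world axes, zero at the start; "wrist_torque": the same for the moment, N m; "width": finger opening in m; "grasp_force": force on a finger pad.
Only numpy, scipy, OpenCV 4.12 (cv2) and the standard library are available. Lean on these libraries where they do the work, as an engineer would, in place of code of your own. Each camera call takes 0.05 s, during which the arm holds its last target. There are 200 camera calls.

## Working session

There is one attempt and no reset: what is moved stays moved. The work goes in short steps, Python scripts to look and compute and a shell command to move; the robot and the scene stay as the last step left them, time stands still between calls to the robot, and variables do not carry over. Pictures are saved under pics/ and viewed, at most 14 in all, crops included, and the job is handed in when it is done.

```bash
mkdir -p pics; ls
python3 - <<'E'
from rig import env
import cv2,numpy as np
for n in("top","side"):
    c=env.read_camera(n); cv2.imwrite(f"pics/{n}0.png",c["frame"][:,:,::-1]); np.savez(f"{n}0.npz",**c)
    print(n,c["intrinsics"],c["R"],c["t"])
print(env.read_state())
E
```

```text
pics
top [[552.17212761   0.         309.18849028]
 [  0.         552.17212761 230.10335944]
 [  0.           0.           1.        ]] [[ 0.00180088 -0.99999662 -0.00187468]
 [-0.99922831 -0.00172594 -0.03924024]
 [ 0.03923687  0.0019439  -0.99922805]] [0.0766103  0.48622724 1.3175648 ]
side [[569.8156193    0.         317.52048711]
 [  0.         569.8156193  234.55610188]
 [  0.           0.           1.        ]] [[ 0.77385747 -0.63315455 -0.01612254]
 [-0.36992885 -0.43118109 -0.8229432 ]
 [ 0.5140985   0.64280494 -0.56789484]] [-0.33344033  0.2572108   0.71631001]
{'time': 0.1, 'joints': array([ 1.4082089 ,  0.50178156, -0.42679984,  1.55134833,  0.22084354,
        1.13831241, -0.21032685]), 'joint_vel': array([ 0.00088211, -0.00202939,  0.00037495, -0.00164558,  0.0002359 ,
       -0.00050444, -0.00014468]), 'joint_torque': array([-1.21273479e-02, -5.70807481e+01, -5.83898887e+00, -2.81747711e+01,
        1.04302797e-02,  5.57861844e-03, -1.41614822e-05]), 'tool_pos': array([ 0.26817369, -0.59144091,  0.24734396]), 'ee_rot': array([-3.13980567e+00, -2.31559489e-05,  4.25821024e-01]), 'wrist_force': array([ 0.5283329 , -0.04772475, -0.25808068]), 'wrist_torque': array([ 0.04342987, -0.02189677, -0.04265672]), 'grasp_force': 0.0, 'width': 0.08501864312668829}
```

View pics/top0.png

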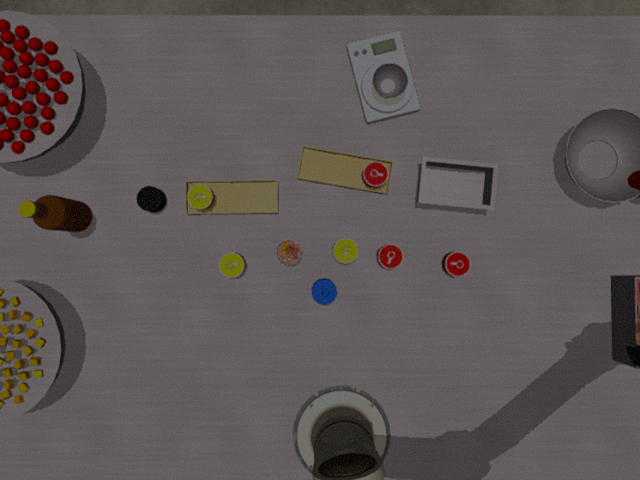

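View pics/side0.png

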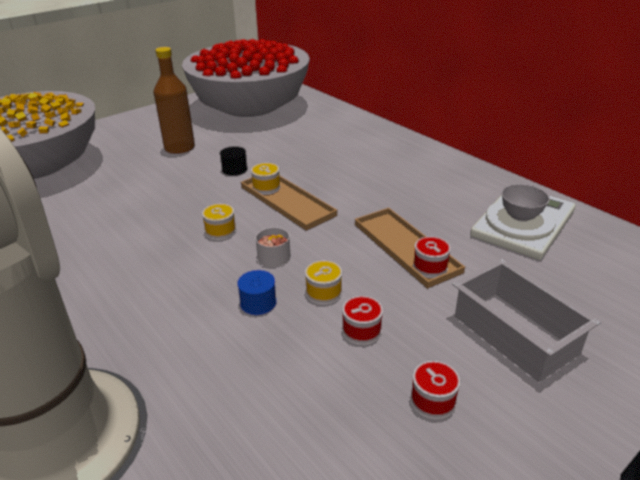

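The top view shows loose yellow cans at (232,265) and (346,250), the open can at (289,252), and loose red cans at (391,256) and (457,264). The blue decoy is at (324,291) and the black one at (151,199). The yellow tray is centred at (233,198), the red tray at (346,171) and the pan at (457,184). The side view agrees.

```bash
cat > m.py <<'E'
import numpy as np,cv2
def world(c):
    v,u=np.mgrid[:480,:640]; z=c["z_map"]; K=c["intrinsics"]
    p=np.stack([(u-K[0,2])/K[0,0]*z,(v-K[1,2])/K[1,1]*z,z],-1)
    return (p-c["t"])@c["R"]
def proj_pix(c,u,v,h):   # pixel -> world at height h
    K=c["intrinsics"];d=c["R"].T@np.array([(u-K[0,2])/K[0,0],(v-K[1,2])/K[1,1],1]);o=-c["R"].T@c["t"]
    return o+d*(h-o[2])/d[2]
def comps(c,lo,hi,box,amin=60,close=0):
    W=world(c);x0,x1,y0,y1=box
    m=((W[...,2]>lo)&(W[...,2]<hi)&(W[...,0]>x0)&(W[...,0]<x1)&(W[...,1]>y0)&(W[...,1]<y1)&(c["z_map"]>0)).astype(np.uint8)
    n,l,s,_=cv2.connectedComponentsWithStats(m)
    for i in range(1,n):
        if s[i,4]<amin: continue
        k=l==i; P=W[k]; r=cv2.minAreaRect(P[:,:2].astype(np.float32)*1000)
        circ=cv2.minEnclosingCircle(P[:,:2].astype(np.float32)*1000)
        print("px",s[i,:2]+s[i,2:4]/2,"n",s[i,4],"z",np.round(np.percentile(P[:,2],[10,50,90])*1000,1),"circ",np.round(circ[0],1),round(circ[1],1),"rect",np.round(r[0],1),np.round(r[1],1),round(r[2],1),"rgb",np.median(c["frame"][k],0))
E
python3 - <<'E'
from m import *
for n in("top","side"):
    c=dict(np.load(f"{n}0.npz")); print(n)
    comps(c,.036,.056,(.25,.8,-.45,.4)); print(" low"); comps(c,.008,.022,(.4,.8,-.2,.4)); print(" rim"); comps(c,.056,.075,(.4,.8,-.45,0))
E
```

```text
top
px [376.  174.5] n 512 z [44.7 48.1 51.3] circ [616.6 -78. ] 30.0 rect [616.4 -78. ] [57.  58.6] 0.3 rgb [114.  21.  20.]
px [460. 184.] n 200 z [38.1 46.  54. ] circ [ 594.1 -269.3] 87.6 rect [ 624.4 -290.4] [175.1  74.1] 55.2 rgb [30. 29. 29.]
px [200.5 197. ] n 515 z [44.9 48.4 51.7] circ [562.6 333.3] 30.4 rect [562.8 333.3] [58.9 58. ] 45.3 rgb [111. 112.   0.]
px [346. 251.] n 506 z [41.6 45.1 48.4] circ [436.9  -7.6] 29.9 rect [436.9  -7.9] [58.5 57.2] 30.1 rgb [111. 112.   0.]
px [391. 257.] n 512 z [41.9 45.2 48.5] circ [ 423.8 -112.8] 29.9 rect [ 423.8 -112.8] [58.1 58.7] 71.0 rgb [114.   19.5  17. ]
px [232.  265.5] n 514 z [42.  45.1 48.5] circ [401.9 258.8] 30.2 rect [402.8 258.6] [56.  59.7] 0.1 rgb [111. 112.   0.]
px [458.  264.5] n 513 z [41.8 45.  48.5] circ [ 405.8 -269.8] 30.1 rect [ 406.1 -269.4] [59.3 56.1] 90.0 rgb [114.  15.  14.]
px [324.5 292.5] n 508 z [41.7 45.2 48.4] circ [340.8  42.3] 29.7 rect [340.4  42.6] [56.  56.7] 89.9 rgb [ 19.  53. 115.]
 low
px [391. 112.] n 366 z [14.2 19.2 21.5] circ [ 790.8 -118.2] 72.0 rect [ 772.2 -118.3] [143.1  54.7] 
[... 2600 characters left out ...]
90.3] 21.9 rect [ 628.  -192.3] [11.2 43.6] 83.3 rgb [83. 78. 79.]
px [324. 294.] n 228 z [ 9.5 15.5 20.7] circ [435.2 -10.4] 28.5 rect [427.9 -20.1] [25.3 57. ] 53.1 rgb [116.   87.   13.5]
px [460.5 314. ] n 72 z [10.  14.8 20.5] circ [ 557.4 -189.5] 10.5 rect [ 557.  -189.4] [21.   3.9] 79.1 rgb [76. 71. 73.]
px [367.5 333.5] n 169 z [ 9.4 15.4 20.5] circ [ 422.2 -126.8] 22.9 rect [ 420.1 -133.4] [14.5 45.9] 72.7 rgb [100.  14.  13.]
 rim
px [514.  208.5] n 149 z [59.8 66.3 73.3] circ [ 799.5 -105.1] 22.4 rect [ 794.7 -105. ] [44.8 10.5] 89.8 rgb [71. 66. 68.]
px [526.5 307. ] n 2732 z [59.5 66.4 67.8] circ [ 595.1 -263.9] 102.4 rect [ 596.2 -263.5] [178.7 112.5] 84.7 rgb [144. 136. 139.]
```

```bash
python3 -m handwheel '[[[40,-46,10],[0,0,-0.15],1],[[80,-92,20],[0,0,-0.3],1],[[120,-140,30],[0,0,-0.45],1],[[160,-187,40],[0,0,-0.6],1],[[200,-233,50],[0,0,-0.75],1],[[240,-280,60],[0,0,-0.9],1],[[280,-327,75],[0,0,-1.05],1],[[320,-373,90],[0,0,-1.145],1],[[360,-420,110],[0,0,-1.145],1],[[385,-450,120],[0,0,-1.145],1],[[396.5,-463,127],[0,0,-1.145],1],[[396.5,-463,127],[0,0,-1.145],1],[[396.5,-463,127],[0,0,-1.145],1]]' 40; python3 -c "
from rig import env;print(env.read_state())"
```

```text
time: 1.72
tool_pos: [0.438, -0.0075, 0.1213]
ee_rot: [-3.141, 0.001, 1.57]
wrist_force: [0.3, -0.3, -0.6]
width: 0.0856
grasp_force: 0.0
{'time': 1.725, 'joints': array([ 0.66609423,  0.405205  , -0.82538764,  2.15790637,  0.43930076,
        0.75075245, -0.44909193]), 'joint_vel': array([ 0.01759519, -0.00862092,  0.00201756,  0.00023199,  0.00045501,
       -0.00107163, -0.00495023]), 'joint_torque': array([-7.87527468e-01, -3.53776002e+01, -7.70654529e+00, -1.95806175e+01,
       -2.67859380e-02, -3.59874847e-02, -6.50206319e-03]), 'tool_pos': array([ 0.43803737, -0.00748345,  0.12128946]), 'ee_rot': array([-3.14100489e+00,  5.66278310e-04,  1.56997583e+00]), 'wrist_force': array([ 0.25907311, -0.29786784, -0.55553622]), 'wrist_torque': array([ 0.00271653, -0.01772625,  0.08873737]), 'grasp_force': 0.0, 'width': 0.08561826647497356}
```

```bash
python3 -m handwheel '[[[1,0,25],[0,0,0],1],[[1,0,50],[0,0,0],1],[[1,0,70],[0,0,0],1],[[1,0,80],[0,0,0],1],[[1,0,83],[0,0,0],1],[[1,0,83],[0,0,0],1],[[1,0,83],[0,0,0],0.5],[[1,0,83],[0,0,0],0.4],[[1,0,83],[0,0,0],0.3],[[1,0,83],[0,0,0],0.3],[[1,0,83],[0,0,0],0.3],[[1,0,83],[0,0,0],0.3]]' 40
python3 - <<'E'
from rig import env
import cv2
f=env.read_camera("side")["frame"][:,:,::-1]
cv2.imwrite("pics/g1.png",cv2.resize(f[180:380,200:470],None,fx=2.5,fy=2.5))
E
```

```text
time: 3.22
tool_pos: [0.4389, -0.0056, 0.0392]
ee_rot: [3.14, 0.001, 1.571]
wrist_force: [-1.9, -1.5, 6.9]
width: 0.0587
grasp_force: 41.4
```

View pics/g1.png

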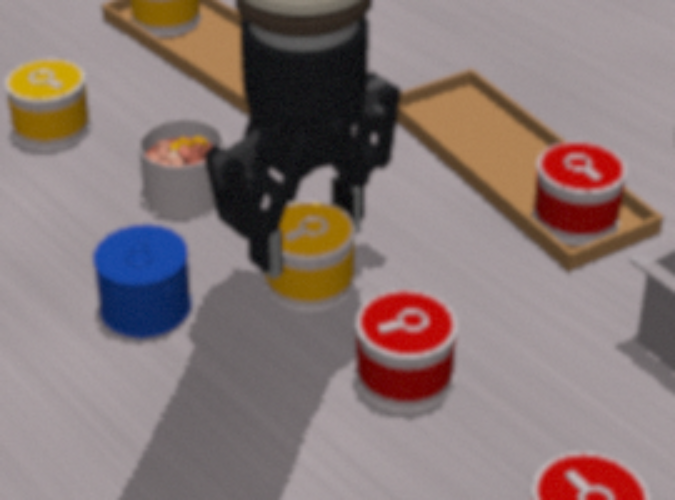

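The picture shows the gripper holding the yellow can by its upper half, with the fingertips at about mid-height and clear of its neighbours. The grip can go straight into the tray.

```bash
python3 -m handwheel '[[[0,0,-20],[0,0,0],0.3],[[0,0,-45],[0,0,0],0.3],[[10,6,-70],[0,0,0],0.3],[[35,22,-80],[0,0,0],0.3],[[70,45,-80],[0,0,0],0.3],[[105,68,-80],[0,0,0],0.3],[[140,91,-80],[0,0,0],0.3],[[170,111,-80],[0,0,0],0.3],[[190,122,-80],[0,0,0],0.3],[[199,128,-78],[0,0,0],0.3],[[199,128,-60],[0,0,0],0.3],[[199,128,-40],[0,0,0],0.3],[[199,128,-22],[0,0,0],0.3],[[199,128,-12],[0,0,0],0.3],[[199,128,-12],[0,0,0],0.3],[[199,128,-12],[0,0,0],0.3]]'
python3 - <<'E'
from rig import env
import cv2
f=env.read_camera("side")["frame"][:,:,::-1]
cv2.imwrite("pics/g2.png",cv2.resize(f[90:250,200:410],None,fx=3.5,fy=3.5))
E
```

```text
time: 5.28
tool_pos: [0.5667, 0.1938, 0.0508]
ee_rot: [3.141, -0.0, 1.571]
wrist_force: [0.1, -0.3, -1.3]
width: 0.0585
grasp_force: 44.2
```

View pics/g2.png

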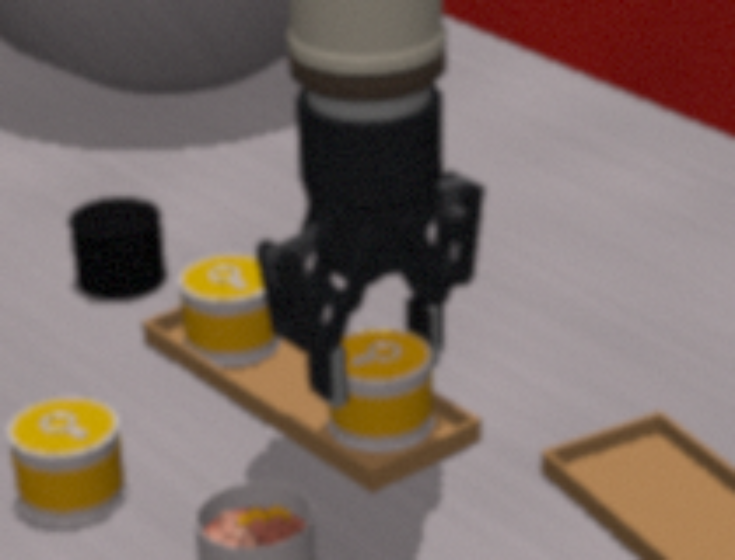

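The can hangs over the tray's free end, inside the walls, with the fingertips above them. I'll lower it gently.

```bash
python3 -m handwheel '[[[0,0,3],[0,0,0],0.3],[[0,0,6],[0,0,0],0.3],[[0,0,7.5],[0,0,0],0.3],[[0,0,8.5],[0,0,0],0.3],[[0,0,8.5],[0,0,0],0.3],[[0,0,8.5],[0,0,0],0.3]]'
```

```text
time: 6.08
tool_pos: [0.5662, 0.1934, 0.0423]
ee_rot: [-3.142, 0.001, 1.571]
wrist_force: [-2.3, -1.7, 6.3]
width: 0.0587
grasp_force: 44.9
```

```bash
python3 -m handwheel '[[[0,0,0],[0,0,0],0.6],[[0,0,0],[0,0,0],0.8],[[0,0,0],[0,0,0],1],[[0,0,0],[0,0,0],1],[[0,0,-20],[0,0,0],1],[[0,0,-50],[0,0,0],1],[[10,-25,-75],[0,0,0],1],[[25,-65,-78],[0,0,0],1],[[43,-105,-78],[0,0,0],1],[[60,-147,-75],[0,0,0],1],[[67,-163,-70],[0,0,0],1],[[67,-163,-60],[0,0,0],1],[[67,-163,-60],[0,0,0],1]]';  python3 - <<'E'
from rig import env
from m import *
c=env.read_camera("side");comps(c,.036,.056,(.35,.8,.1,.4))
E
```

```text
time: 7.7
tool_pos: [0.4042, 0.2598, 0.1017]
ee_rot: [3.141, 0.001, 1.57]
wrist_force: [-0.9, 0.7, -0.1]
width: 0.0851
grasp_force: 0.0
px [265.  172.5] n 450 z [40.1 49.6 51.8] circ [563.9 336.6] 32.8 rect [563.5 336.2] [63.2 56.6] 53.9 rgb [187. 160.  78.]
px [308.5 198.5] n 551 z [40.1 49.7 51.5] circ [565.4 192.8] 32.0 rect [564.8 191.9] [59.6 58.5] 53.4 rgb [188. 159.  73.]
px [218.  214.5] n 563 z [39.8 46.9 48.4] circ [404.4 260.1] 32.9 rect [403.4 260.7] [62.1 58.3] 69.8 rgb [149. 111.  66.]
px [273.  239.5] n 493 z [36.7 39.1 45.2] circ [432.2 129.8] 32.6 rect [434.1 130. ] [59.9 60. ] 0.7 rgb [132. 109. 106.]
```

```bash
python3 -m handwheel '[[[0,-1,20],[0,0,0],1],[[0,-1,45],[0,0,0],1],[[0,-1,58],[0,0,0],1],[[0,-1,63],[0,0,0],1],[[0,-1,63],[0,0,0],1],[[0,-1,63],[0,0,0],0.5],[[0,-1,63],[0,0,0],0.4],[[0,-1,63],[0,0,0],0.3],[[0,-1,63],[0,0,0],0.3],[[0,-1,63],[0,0,0],0.3],[[0,-1,63],[0,0,0],0.3]]' 40
```

```text
time: 9.12
tool_pos: [0.4029, 0.2608, 0.0398]
ee_rot: [3.14, -0.0, 1.571]
wrist_force: [-0.8, -0.4, 6.0]
width: 0.0585
grasp_force: 41.8
```

```bash
python3 -m handwheel '[[[0,0,-20],[0,0,0],0.3],[[0,0,-45],[0,0,0],0.3],[[0,6,-70],[0,0,0],0.3],[[0,30,-80],[0,0,0],0.3],[[2,65,-80],[0,0,0],0.3],[[3,100,-80],[0,0,0],0.3],[[4,130,-80],[0,0,0],0.3],[[4,155,-80],[0,0,0],0.3],[[4,162,-80],[0,0,0],0.3],[[4,162,-75],[0,0,0],0.3],[[4,162,-60],[0,0,0],0.3],[[4,162,-40],[0,0,0],0.3],[[4,162,-22],[0,0,0],0.3],[[4,162,-12],[0,0,0],0.3],[[4,162,-8],[0,0,0],0.3],[[4,162,-5],[0,0,0],0.3],[[4,162,-4],[0,0,0],0.3],[[4,162,-3.5],[0,0,0],0.3],[[4,162,-3],[0,0,0],0.3],[[4,162,-3],[0,0,0],0.3]]'
```

```text
time: 11.62
tool_pos: [0.5647, 0.2647, 0.0429]
ee_rot: [3.141, 0.0, 1.571]
wrist_force: [-1.8, -1.5, 5.7]
width: 0.0588
grasp_force: 44.4
```

```bash
python3 -m handwheel '[[[0,0,0],[0,0,0],0.6],[[0,0,0],[0,0,0],0.8],[[0,0,0],[0,0,0],1],[[0,0,0],[0,0,0],1],[[0,0,-20],[0,0,0],1],[[0,0,-50],[0,0,0],1],[[-20,-10,-75],[0,0,0],1],[[-65,-25,-80],[0,0,0],1],[[-115,-42,-80],[0,0,0],1],[[-170,-62,-80],[0,0,0],1],[[-225,-82,-80],[0,0,0],1],[[-280,-102,-80],[0,0,0],1],[[-330,-122,-78],[0,0,0],1],[[-365,-135,-70],[0,0,0],1],[[-376,-140,-60],[0,0,0],1],[[-376,-140,-60],[0,0,0],1],[[-376,-140,-60],[0,0,0],1]]';  python3 - <<'E'
from rig import env
from m import *
c=env.read_camera("side");comps(c,.036,.056,(.35,.8,-.15,.4))
E
```

```text
time: 13.75
tool_pos: [0.4254, -0.1098, 0.1024]
ee_rot: [3.14, -0.001, 1.573]
wrist_force: [-0.1, 0.4, -0.1]
width: 0.0852
grasp_force: 0.0
px [287.5 186.5] n 1488 z [40.4 49.8 51.6] circ [562.4 265.5] 103.8 rect [564.7 265.5] [207.5  62.3] 89.8 rgb [191. 162.  77.]
px [494.5 218.5] n 77 z [36.2 36.9 38. ] circ [785.2 -76.6] 26.1 rect [790.2 -78.3] [50.9 21.8] 71.4 rgb [199. 199. 204.]
px [516.5 227. ] n 128 z [36.1 36.9 37.9] circ [ 796.3 -120.3] 29.1 rect [ 785.  -120.6] [29.8 58.1] 1.6 rgb [190.5 190.  191.5]
px [273.  239.5] n 509 z [36.8 39.8 45.6] circ [434.3 127.7] 32.5 rect [434.9 128.1] [63.6 58.5] 45.5 rgb [130. 109. 108.]
px [432.5 250. ] n 799 z [40.4 49.8 51.4] circ [619.5 -75.7] 31.3 rect [619.1 -75.9] [59.9 58.7] 26.5 rgb [184.  64.  64.]
px [263.  281.5] n 256 z [44.8 46.7 48.3] circ [353.   44.4] 29.1 rect [361.3  44.4] [22.4 58. ] 0.0 rgb [ 26.  72. 162.]
px [362.5 312.5] n 1050 z [41.  46.8 48.1] circ [ 425.8 -110.3] 31.4 rect [ 425.3 -111.3] [59.6 59.1] 38.4 rgb [128.   49.5  49. ]
```

The yellow row stands at the right height and in line. Next is the first red can.

```bash
python3 -m handwheel '[[[-1.5,0,20],[0,0,0],1],[[-1.5,0,45],[0,0,0],1],[[-1.5,0,58],[0,0,0],1],[[-1.5,0,63],[0,0,0],1],[[-1.5,0,63],[0,0,0],1],[[-1.5,0,63],[0,0,0],0.5],[[-1.5,0,63],[0,0,0],0.4],[[-1.5,0,63],[0,0,0],0.3],[[-1.5,0,63],[0,0,0],0.3],[[-1.5,0,63],[0,0,0],0.3],[[-1.5,0,63],[0,0,0],0.3]]' 40
```

```text
time: 15.18
tool_pos: [0.4249, -0.1132, 0.0397]
ee_rot: [3.14, 0.001, 1.571]
wrist_force: [-1.4, 0.3, 6.2]
width: 0.0586
grasp_force: 41.6
```

```bash
python3 -m handwheel '[[[0,0,-20],[0,0,0],0.3],[[0,0,-45],[0,0,0],0.3],[[5,6,-70],[0,0,0],0.3],[[25,30,-80],[0,0,0],0.3],[[56,70,-80],[0,0,0],0.3],[[88,110,-80],[0,0,0],0.3],[[120,150,-80],[0,0,0],0.3],[[150,187,-80],[0,0,0],0.3],[[170,212,-80],[0,0,0],0.3],[[176,219,-78],[0,0,0],0.3],[[176,219,-65],[0,0,0],0.3],[[176,219,-42],[0,0,0],0.3],[[176,219,-22],[0,0,0],0.3],[[176,219,-12],[0,0,0],0.3],[[176,219,-8],[0,0,0],0.3],[[176,219,-5],[0,0,0],0.3],[[176,219,-4],[0,0,0],0.3],[[176,219,-3.5],[0,0,0],0.3],[[176,219,-3],[0,0,0],0.3],[[176,219,-3],[0,0,0],0.3]]'
```

```text
time: 17.68
tool_pos: [0.6438, 0.0631, 0.0428]
ee_rot: [3.141, 0.0, 1.571]
wrist_force: [-0.3, -0.1, 5.6]
width: 0.0583
grasp_force: 44.7
```

```bash
python3 -m handwheel '[[[0,0,0],[0,0,0],0.6],[[0,0,0],[0,0,0],0.8],[[0,0,0],[0,0,0],1],[[0,0,0],[0,0,0],1],[[0,0,-20],[0,0,0],1],[[0,0,-50],[0,0,0],1],[[-20,-14,-75],[0,0,0],1],[[-56,-40,-80],[0,0,0],1],[[-98,-70,-80],[0,0,0],1],[[-140,-100,-80],[0,0,0],1],[[-182,-130,-80],[0,0,0],1],[[-224,-160,-80],[0,0,0],1],[[-266,-190,-78],[0,0,0],1],[[-308,-220,-70],[0,0,0],1],[[-331.5,-237,-60],[0,0,0],1],[[-331.5,-237,-60],[0,0,0],1],[[-331.5,-237,-60],[0,0,0],1]]';  python3 - <<'E'
from rig import env
from m import *
c=env.read_camera("side");comps(c,.036,.056,(.35,.7,-.32,.15))
E
```

```text
time: 19.8
tool_pos: [0.4075, -0.2681, 0.1029]
ee_rot: [3.14, 0.001, 1.571]
wrist_force: [0.4, -0.1, 1.5]
width: 0.0854
grasp_force: 0.0
px [384.  211.5] n 614 z [40.  49.7 51.6] circ [644.8  64. ] 33.1 rect [643.7  64.9] [63.5 57.5] 46.5 rgb [179.  70.  70.]
px [273. 240.] n 429 z [36.6 39.2 45.1] circ [434.2 127.3] 31.8 rect [433.8 123.1] [60.8 52.8] 0.9 rgb [135. 109. 106.]
px [417.5 248.5] n 60 z [39.3 49.4 50.9] circ [604.9 -57.5] 17.7 rect [603.2 -55.3] [35.5  6.3] 38.8 rgb [159.   87.5  83. ]
px [532.5 297.5] n 905 z [37.9 46.3 54.1] circ [ 636.8 -253.6] 66.2 rect [ 641.1 -253.6] [132.5  15.7] 90.0 rgb [81. 76. 78.]
px [263. 281.] n 253 z [44.9 46.8 48.2] circ [353.6  43.4] 27.3 rect [360.9  43.5] [21.6 54.4] 0.4 rgb [ 26.  71. 160.]
px [506.  331.5] n 658 z [38.  45.8 53.7] circ [ 549.7 -269.6] 50.8 rect [ 549.  -269.5] [101.6   5.2] 84.4 rgb [81. 76. 78.]
px [436.5 382. ] n 1501 z [41.8 46.7 48.2] circ [ 409.1 -268.4] 31.1 rect [ 408.4 -268.8] [56.9 60.3] 89.4 rgb [125.  32.  31.]
```

```bash
python3 -m handwheel '[[[-0.5,0,20],[0,0,0],1],[[-0.5,0,45],[0,0,0],1],[[-0.5,0,58],[0,0,0],1],[[-0.5,0,63],[0,0,0],1],[[-0.5,0,63],[0,0,0],1],[[-0.5,0,63],[0,0,0],0.5],[[-0.5,0,63],[0,0,0],0.4],[[-0.5,0,63],[0,0,0],0.3],[[-0.5,0,63],[0,0,0],0.3],[[-0.5,0,63],[0,0,0],0.3],[[-0.5,0,63],[0,0,0],0.3]]' 40
```

```text
time: 21.22
tool_pos: [0.407, -0.2693, 0.0398]
ee_rot: [3.14, 0.001, 1.571]
wrist_force: [-1.5, 0.1, 5.3]
width: 0.0587
grasp_force: 42.2
```

```bash
python3 -m handwheel '[[[0,0,-20],[0,0,0],0.3],[[0,0,-45],[0,0,0],0.3],[[15,6,-75],[0,0,0],0.3],[[50,30,-90],[0,0,0],0.3],[[90,65,-90],[0,0,0],0.3],[[130,105,-90],[0,0,0],0.3],[[170,145,-90],[0,0,0],0.3],[[210,180,-90],[0,0,0],0.3],[[245,210,-85],[0,0,0],0.3],[[262,225,-78],[0,0,0],0.3],[[262,225,-65],[0,0,0],0.3],[[262,225,-42],[0,0,0],0.3],[[262,225,-22],[0,0,0],0.3],[[262,225,-12],[0,0,0],0.3],[[262,225,-8],[0,0,0],0.3],[[262,225,-5],[0,0,0],0.3],[[262,225,-4],[0,0,0],0.3],[[262,225,-3.5],[0,0,0],0.3],[[262,225,-3],[0,0,0],0.3],[[262,225,-3],[0,0,0],0.3]]'
```

```text
time: 23.72
tool_pos: [0.6317, -0.0069, 0.0429]
ee_rot: [3.141, 0.0, 1.571]
wrist_force: [-3.0, -0.8, 5.3]
width: 0.0588
grasp_force: 44.4
```

```bash
python3 -m handwheel '[[[0,0,0],[0,0,0],0.6],[[0,0,0],[0,0,0],0.8],[[0,0,0],[0,0,0],1],[[0,0,0],[0,0,0],1],[[0,0,-20],[0,0,0],1],[[0,0,-50],[0,0,0],1],[[12,-18,-80],[0,0,0.15],1],[[35,-50,-85],[0,0,0.32],1],[[60,-85,-85],[0,0,0.49],1],[[85,-120,-85],[0,0,0.66],1],[[110,-155,-85],[0,0,0.83],1],[[125,-180,-85],[0,0,1.0],1],[[133,-196,-80],[0,0,1.17],1],[[133,-196,-70],[0,0,1.34],1],[[133,-196,-60],[0,0,1.5],1],[[133,-196,-60],[0,0,1.64],1],[[133,-196,-60],[0,0,1.669],1],[[133,-196,-60],[0,0,1.669],1],[[133,-196,-60],[0,0,1.669],1]]';  python3 - <<'E'
from rig import env
from m import *
import cv2
print(env.read_state()["joints"])
c=env.read_camera("side");comps(c,.036,.056,(.35,.7,-.32,.15))
c=env.read_camera("top");comps(c,.0,.056,(.35,.5,-.32,.2))
f=env.read_camera("side")["frame"][:,:,::-1]
cv2.imwrite("pics/g3.png",f)
E
```

```text
time: 26.1
tool_pos: [0.4356, 0.1261, 0.1022]
ee_rot: [-3.141, -0.001, -0.097]
wrist_force: [0.1, -0.1, 0.1]
width: 0.0853
grasp_force: 0.0
[ 0.04920425  0.3824077  -0.45231869  2.14340998  0.26663178  0.66775142
 -2.25282427]
px [409.5 232. ] n 2110 z [40.  49.8 51.5] circ [627.5  -3.8] 102.8 rect [630.9  -4.4] [205.6  61.2] 80.6 rgb [177.  67.  67.]
px [273.  239.5] n 431 z [36.7 39.1 45.2] circ [434.8 125.8] 31.3 rect [434.2 123. ] [60. 53.] 1.5 rgb [113.  99.  95.]
px [263.  281.5] n 257 z [44.9 46.9 48.2] circ [354.7  43.5] 28.4 rect [361.   43.5] [56.4 21.6] 89.9 rgb [ 20.  49. 108.]
px [519. 298.] n 1118 z [38.1 46.1 54.1] circ [ 604.6 -251.1] 75.6 rect [ 633.5 -237.9] [ 66.8 151.1] 24.5 rgb [80. 75. 77.]
px [496. 323.] n 898 z [37.9 46.  53.8] circ [ 551.7 -249.5] 70.7 rect [ 550.6 -249.4] [141.5   6.2] 84.1 rgb [80. 75. 76.]
px [391.  256.5] n 4501 z [0.4 1.9 4.5] circ [ 436.3 -117.4] 207.4 rect [ 424.5 -118.6] [149.4 402.5] 0.1 rgb [102.  96.  97.]
```

View pics/g3.png

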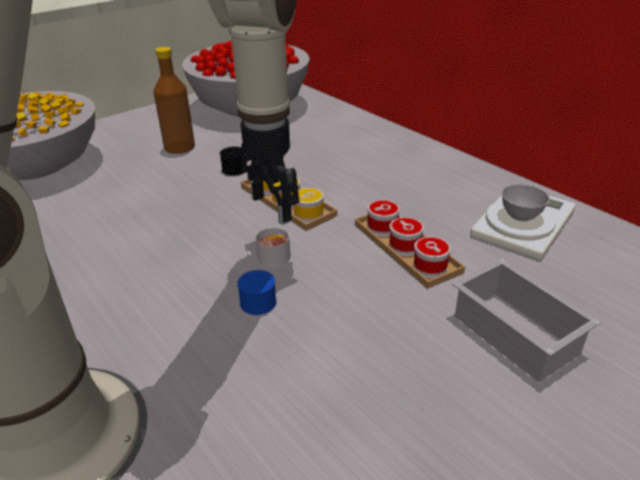

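The red tray holds three upright cans around (407,235). The gripper hangs over the open can at (273,245), and the pan is empty.

```bash
python3 -m handwheel '[[[0,0,20],[0,0,0],1],[[0,0,45],[0,0,0],1],[[0,0,58],[0,0,0],1],[[0,0,64],[0,0,0],1],[[0,0,64],[0,0,0],1],[[0,0,64],[0,0,0],0.6],[[0,0,64],[0,0,0],0.5],[[0,0,64],[0,0,0],0.4],[[0,0,64],[0,0,0],0.3],[[0,0,64],[0,0,0],0.3],[[0,0,64],[0,0,0],0.3],[[0,0,64],[0,0,0],0.3]]' 35
```

```text
time: 27.75
tool_pos: [0.4359, 0.1261, 0.0388]
ee_rot: [-3.141, -0.001, -0.098]
wrist_force: [-1.4, -0.6, 6.0]
width: 0.0589
grasp_force: 36.7
```

Run:
```python
from rig import env
from m import *
s=env.read_state()
c,sn=np.cos(-.097),np.sin(-.097)
d=np.array([594.5,-265.2])-s["tool_pos"][:2]*1000
print(s["tool_pos"],d,"tool x,y:",d@[c,sn],d@[sn,-c])
```

```text
[0.43594481 0.1261486  0.03875078] [ 158.55518927 -391.34859556] tool x,y: 195.71116394719115 374.1531926859908
```

```bash
python3 -m handwheel '[[[0,0,-3],[0,0,0],0.3],[[0,0,-8],[0,0,0],0.3],[[0,0,-16],[0,0,0],0.3],[[0,0,-26],[0,0,0],0.3],[[0,0,-38],[0,0,0],0.3],[[0,0,-52],[0,0,0],0.3],[[0,0,-66],[0,0,0],0.3],[[0,0,-80],[0,0,0],0.3],[[0,0,-93],[0,0,0],0.3],[[0,0,-104],[0,0,0],0.3],[[0,0,-112],[0,0,0],0.3],[[0,0,-117],[0,0,0],0.3],[[0,0,-120],[0,0,0],0.3],[[0,0,-120],[0,0,0],0.3]]'
python3 -m handwheel '[[[2,4,0],[0,0,0],0.3],[[6,12,0],[0,0,0],0.3],[[12,23,0],[0,0,0],0.3],[[20,38,0],[0,0,0],0.3],[[30,57,0],[0,0,0],0.3],[[42,80,0],[0,0,0],0.3],[[55,105,0],[0,0,0],0.3],[[70,134,0],[0,0,0],0.3],[[85,163,0],[0,0,0],0.3],[[100,191,0],[0,0,0],0.3],[[115,220,0],[0,0,0],0.3],[[130,249,0],[0,0,0],0.3],[[144,275,0],[0,0,0],0.3],[[157,300,0],[0,0,0],0.3],[[168,321,0],[0,0,0],0.3],[[177,338,0],[0,0,0],0.3],[[184,352,0],[0,0,0],0.3],[[190,363,0],[0,0,0],0.3],[[194,370,0],[0,0,0],0.3],[[196,374,0],[0,0,0],0.3]]'
python3 -m handwheel '[[[0,0,0],[0,0,0],0.3],[[0,0,0],[0,0,0],0.3]]'
python3 - <<'E'
from rig import env
import cv2
a=env.read_camera("side")["frame"][150:430,330:640,::-1]
b=env.read_camera("top")["frame"][90:270,330:530,::-1]
cv2.imwrite("pics/p1.png",cv2.hconcat([cv2.resize(a,(440,400)),cv2.resize(b,(360,400))]))
E
```

```text
time: 29.5
tool_pos: [0.4353, 0.126, 0.1578]
ee_rot: [3.142, 0.0, -0.098]
wrist_force: [-0.1, -0.4, -0.8]
width: 0.059
grasp_force: 37.7
time: 32.0
tool_pos: [0.5939, -0.2654, 0.1578]
ee_rot: [-3.141, 0.0, -0.098]
wrist_force: [-0.0, 0.6, -1.1]
width: 0.059
grasp_force: 37.7
time: 32.25
tool_pos: [0.5937, -0.2647, 0.1578]
ee_rot: [-3.141, 0.0, -0.097]
wrist_force: [-0.7, 0.5, -1.2]
width: 0.0591
grasp_force: 37.7
```

View pics/p1.png

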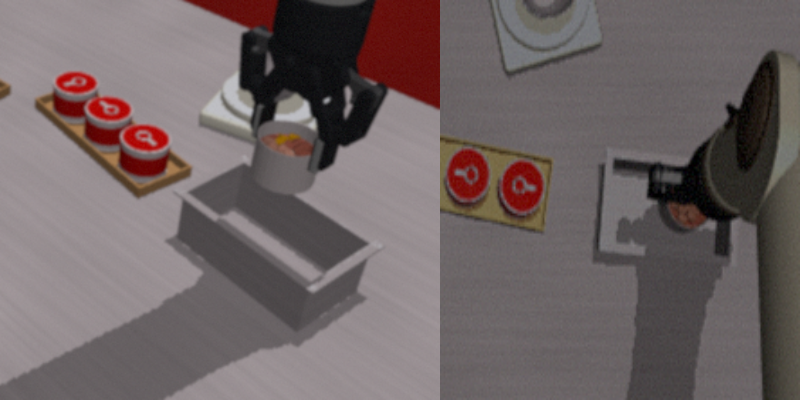

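The can hangs level over the middle of the pan, with the fingers along the pan's long side. I'll lower it slowly.

```bash
python3 -m handwheel '[[[0,0,3],[0,0,0],0.3],[[0,0,9],[0,0,0],0.3],[[0,0,18],[0,0,0],0.3],[[0,0,29],[0,0,0],0.3],[[0,0,41],[0,0,0],0.3],[[0,0,53],[0,0,0],0.3],[[0,0,65],[0,0,0],0.3],[[0,0,76],[0,0,0],0.3],[[0,0,86],[0,0,0],0.3],[[0,0,94],[0,0,0],0.3],[[0,0,100],[0,0,0],0.3],[[0,0,104],[0,0,0],0.3],[[0,0,107],[0,0,0],0.3],[[0,0,107],[0,0,0],0.3]]'
python3 -m handwheel '[[[0,0,2],[0,0,0],0.3],[[0,0,4],[0,0,0],0.3],[[0,0,6],[0,0,0],0.3],[[0,0,7.5],[0,0,0],0.3],[[0,0,8.5],[0,0,0],0.3],[[0,0,9.5],[0,0,0],0.3],[[0,0,10],[0,0,0],0.3],[[0,0,10],[0,0,0],0.3]]'
```

```text
time: 34.1
tool_pos: [0.5937, -0.2654, 0.0507]
ee_rot: [-3.142, 0.0, -0.098]
wrist_force: [-0.5, 0.6, -0.0]
width: 0.0586
grasp_force: 37.7
time: 35.1
tool_pos: [0.5938, -0.2654, 0.0409]
ee_rot: [3.142, -0.0, -0.098]
wrist_force: [-0.6, 0.6, -0.7]
width: 0.0589
grasp_force: 37.8
```

```bash
python3 -m handwheel '[[[0,0,0.5],[0,0,0],0.3],[[0,0,0.8],[0,0,0],0.3],[[0,0,0.8],[0,0,0],0.3]]'
```

```text
time: 35.48
tool_pos: [0.5937, -0.2655, 0.0408]
ee_rot: [3.141, 0.0, -0.098]
wrist_force: [-1.7, 0.4, 6.1]
width: 0.0588
grasp_force: 38.3
```

Contact is made (about 6 N). Next I release slowly, rise straight up and check.

```bash
python3 -m handwheel '[[[0,0,0],[0,0,0],0.45],[[0,0,0],[0,0,0],0.6],[[0,0,0],[0,0,0],0.75],[[0,0,0],[0,0,0],0.9],[[0,0,0],[0,0,0],1],[[0,0,0],[0,0,0],1],[[0,0,-10],[0,0,0],1],[[0,0,-30],[0,0,0],1],[[0,0,-60],[0,0,0],1],[[0,0,-100],[0,0,0],1],[[0,0,-140],[0,0,0],1],[[-50,0,-190],[0,0,0],1],[[-100,0,-210],[0,0,0],1],[[-150,0,-220],[0,0,0],1],[[-150,0,-220],[0,0,0],1],[[-150,0,-220],[0,0,0],1]]'
python3 - <<'E'
from rig import env
import cv2
from m import *
c=env.read_camera("side"); comps(c,.036,.056,(.35,.7,-.35,.4))
a=c["frame"][100:420,180:640,::-1]
b=env.read_camera("top")["frame"][100:330,140:540,::-1]
cv2.imwrite("pics/p2.png",cv2.resize(a,(780,543)));cv2.imwrite("pics/p3.png",cv2.resize(b,(780,449)))
E
```

```text
time: 37.48
tool_pos: [0.4454, -0.251, 0.2616]
ee_rot: [3.14, -0.003, -0.098]
wrist_force: [0.3, -0.2, -0.9]
width: 0.0853
grasp_force: 0.0
px [287.5 186.5] n 1485 z [40.3 49.8 51.5] circ [562.1 264.7] 101.6 rect [565.4 264.6] [ 63.2 201.9] 1.2 rgb [188. 160.  75.]
px [409.5 232. ] n 2089 z [40.5 49.8 51.4] circ [635.3  -6. ] 101.9 rect [630.5  -5.2] [203.7  61.3] 80.7 rgb [180.  69.  69.]
px [525.  299.5] n 1237 z [38.  46.4 54.2] circ [ 603.3 -260.2] 83.6 rect [ 633.9 -248.5] [ 69.  167.2] 20.8 rgb [81. 77. 78.]
px [263. 282.] n 256 z [45.3 46.9 48.2] circ [352.8  43.5] 27.8 rect [361.   43.6] [21.8 55.5] 0.3 rgb [ 26.  71. 160.]
px [523. 328.] n 1263 z [37.9 45.1 53.5] circ [ 595.2 -264. ] 92.4 rect [ 560.  -279.7] [ 82.8 184.8] 24.1 rgb [81. 77. 78.]
px [519.5 316. ] n 753 z [37.3 40.  46.9] circ [ 592.5 -263.3] 31.3 rect [ 597.  -263.2] [60.9 51.6] 83.9 rgb [135. 106. 100.]
```

View pics/p2.png

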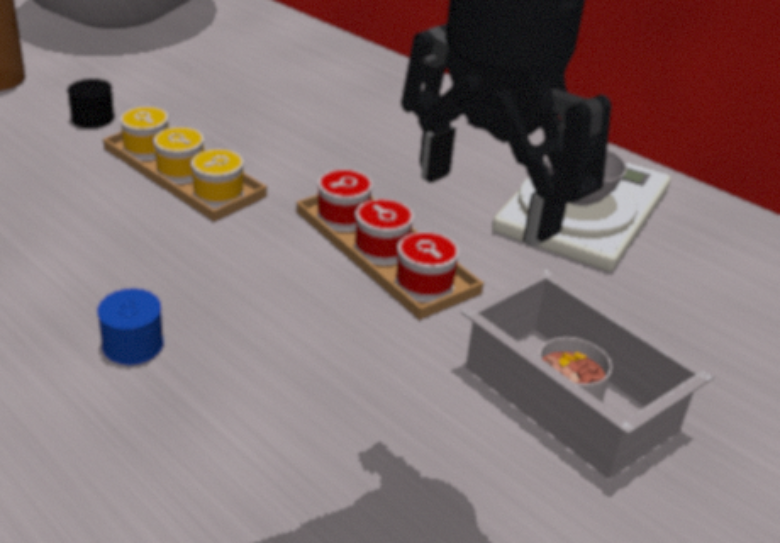

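View pics/p3.png

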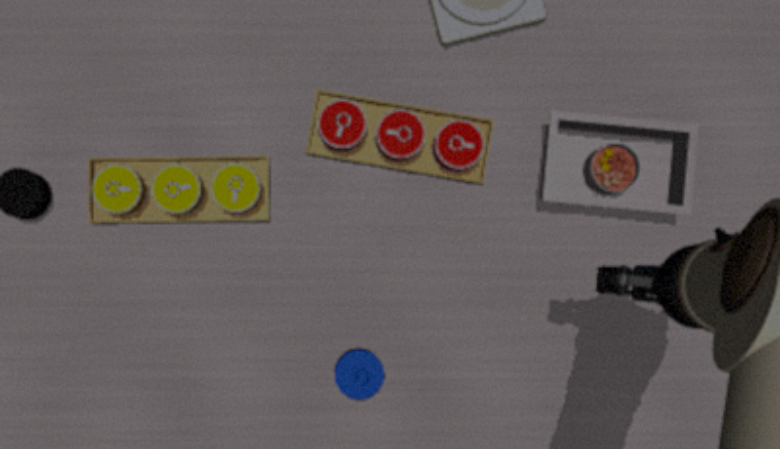

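Both trays hold three upright cans: yellow at (178,190) and red at (400,135) in the top crop. The open can stands level in the pan at (613,170), and the robot is clear of everything.

```bash
python3 -c "
from rig import env;print(env.hand_in())"
```

```text
the job is handed in; nothing more can be done
None
```

The job is handed in: both trays hold three upright cans of their own colour, and the open can stands upright in the pan, carried level with no spill seen; about 37 s of the 115 s were used.

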